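Find the module with the core by weight and hold it to the free reader

ROBOT

A 6-joint arm with a two-finger parallel gripper is mounted at the origin on a cart in front of the work surface, level with it; the furniture and walls round the work are solid. World frame = base frame: x ahead of the robot, y to its left, z up, the work surface at z = 0. Lengths are in m, angles in rad, forces in N, time in s.
With the tool pointing down it reaches from about 0.375 to 0.9 m from the base axis. Payload 3.1 kg.
Tool frame: the origin (TCP) lies at the centre of the arm's flange, where the gripper is bolted on; the fingertips stand 182 mm ahead of it and the grasp point (between the pads) lies 164 mm ahead of it; z points along the fingers, y is the line along which they close (so a half turn about z gives the same grasp; the last joint's range is limited). The gripper opens to 87 mm and grips with 3 to 60 N. Pads are 19 mm wide; open, the fingers measure 117 mm over their backs; the gripper's body (75 mm by 190 mm) begins 51 mm behind the grasp point.
Start: joints at [0.943, 0.527, 1.433, -0, 1.181, -0.178], TCP at [0.272, 0.563, 0.405] pointing down, gripper open.
Joint ranges: [-3.08, 3.08], [-0.75, 2.2], [0.22, 2.44], [-1.43, 4.57], [0, 2.65], [-2.85, 2.85]. Speed limits (rad/s): [2.79, 2.79, 3.14, 3.14, 3.14, 3.14].

INTERFACE

Orientations are given as a unit quaternion [x, y, z, w].
In Python, from rig import * gives the robot as it stands.
- The arm moves only by the tool move_arm, never from a script. Its argument "commands" is a list that holds one entry, the list of rows, each a list of 6 numbers: the shift along the tool's x, y, z in units of 40 mm (1.0 is 40 mm), then the turn, a rotation vector about the tool's x, y, z in rad. A call has 1 to 12 rows; each row is the pose to reach, as a shift and turn from the pose commanded when the call began, along the tool's axes at that moment; what a row does not reach only later rows make up. A row lasts 1/8 s, in which the tool goes at most 62.5 mm and 10.7 degrees, less where a joint would pass 70% of its speed; a pose out of reach is approached as far as the arm can. A call with a gripper value outside its range is refused whole. "claw" is the closure, from -1 (fully open) to 1 (shut), so that 0 is half open, set as the call begins (left out, the last holds). The fingers move at their own pace and stop on an object; "squeeze" is the grip in N (left out, the last holds). Time passes only in rows, so rows that repeat a pose let the fingers close. It gives the time, the measured TCP pose, the force, the opening and the grip force at its end, in the units of the state.
- get_obs(): the state, without advancing time (a new reading comes with each control period).
- camera(name): name is "side" or "top"; returns a dict with "pixels" (384x512x3 uint8, blue, green, red), "range_z" (384x512 float32, m along the optical axis (not along the pixel's ray), 0 where there is no reading), "camera_matrix" (3x3 intrinsics, pixels), "D" ([k1, k2, p1, p2, k3] as OpenCV has them; the pictures are not rectified), "extrinsics" (4x4, takes a point from world to camera coordinates). Camera axes: x right, y up, looking along -z (the intrinsics and any distortion apply to the point x, -y, -z); pixel columns grow to the right and rows downward; lengths in m; the calibration is good to about 2 mm. A picture is of the moment at which its call begins.
- hand_in(): hands the job in; it is judged then, once.
The state is a dict: "time": time; "q": joint angles; "joint_velocities": joint speeds; "joint_torque": joint torques, N m; "position": TCP position; "tool_rot": TCP orientation; "ft_force": force on the tool from outside, world axes, zero at the start; "moment": the same for the moment, N m; "grip_width": finger opening in m; "grip_force": force on a finger pad.
Only numpy, scipy, OpenCV 4.12 (cv2) and the standard library are available. Lean on these libraries where they do the work, as an engineer would, in place of code of your own. Each camera call takes 0.05 s, during which the arm holds its last target. There are 200 camera calls.

TASK

One of the two closed modules in the tray has its steel core inside and is the heavier; they cannot be told apart by eye, so lift the blue-lidded one well clear of the tray for a second and stand it gently back in, then lift the yellow-lidded one the same way and compare their weights. Then hold the heavier one upright and still over the middle of the window of the reader with the green lamp, its underside about 8 cm above the glass, while the lighter one stands upright in the tray. Finish while still holding it there; do not drop or tip the modules, and leave the other things on the bench alone.

Things in the scene. Friction and masses are not known exactly. Their poses are not given: they have to be found in the camera images.
- tray: fixed shallow aluminium tray, 140 (x) x 270 (y) mm, rim 12 mm high and 4 mm thick, black rubber liner. Origin: centre of its underside on the bench, z up; the liner on which the modules stand is 7 mm above it
- blue_module: closed black box, 50 (x) x 64 (y) x 56 (z) mm, flat blue lid with a paper patch, green terminal strips low on the ends; loose, upright in the tray. Origin: centre of its underside, z up. 0.35 to 0.5 kg if the core is in it, 0.1 to 0.14 kg if not; the core has under 3 mm of play. Grip it across its 50 mm width (its x), 30 to 40 mm above its underside.
- yellow_module: closed black box, 50 (x) x 64 (y) x 56 (z) mm, flat yellow lid with a paper patch, green terminal strips low on the ends; loose, upright in the tray. Origin: centre of its underside, z up. 0.35 to 0.5 kg if the core is in it, 0.1 to 0.14 kg if not; the core has under 3 mm of play. Grip it across its 50 mm width (its x), 30 to 40 mm above its underside.
- reader_1_window (a point): fixed grey reader, 125 (x) x 86 (y) x 30 mm, with a square glass window facing straight up; this point is the middle of the glass, 32.5 mm above the bench; x points to the lamp on the same reader. The box reaches from 41 mm in front of this point to 85 mm behind it
- reader_2_window (a point): fixed grey reader, 125 (x) x 86 (y) x 30 mm, with a square glass window facing straight up; this point is the middle of the glass, 32.5 mm above the bench; x points to the lamp on the same reader. The box reaches from 41 mm in front of this point to 85 mm behind it
- green_lamp: green indicator lamp, 28 mm diameter, 35 mm tall, origin at the middle of its foot; fixed on top of one of the readers, 60 mm from the middle of that reader's window along the reader's x. It marks the reader that is free.
- red_lamp: red indicator lamp, 28 mm diameter, 35 mm tall, origin at the middle of its foot; fixed on top of one of the readers, 60 mm from the middle of that reader's window along the reader's x. It marks the reader that is busy.
- bottle: white screw-cap bottle, 51 mm diameter, 94 mm tall; loose bystander, origin at the middle of its underside. Leave it alone.
- tape_roll: roll of masking tape lying flat, 92 mm diameter, 22 mm high; loose bystander, origin at the middle of its underside. Leave it alone.
- screwdriver: small yellow and black screwdriver lying down, 15 x 86 mm; loose bystander, origin at the middle of its underside. Leave it alone.

How it is judged:
On the way, in this order (a step that is already met when the one before it is completed fails the run):
1. the blue-lidded module is lifted well clear of the tray (over 33 mm above the liner) for 0.5 s while the yellow-lidded one stands in the tray (z of blue_module in the frame of tray above 0.04 m and contact force between blue_module and the fingers above 1 N and contact force between yellow_module and tray above 0.4 N and contact force between yellow_module and the fingers below 0.1 N), for 0.5 s.
2. then the blue-lidded module stands in the tray again and the yellow-lidded one is lifted likewise for 0.5 s (z of yellow_module in the frame of tray above 0.04 m and contact force between yellow_module and the fingers above 1 N and contact force between blue_module and tray above 0.4 N and contact force between blue_module and the fingers below 0.1 N), for 0.5 s.
At the end, for the whole second after the job is handed in: The heavier module is held in the fingers, upright within 0.15 rad and still, its underside 50 to 110 mm above the glass of the reader with the green lamp and within 25 mm of the window's middle; the lighter module stands released and upright on the tray's liner (((((horizontal distance between blue_module and reader_1_window below 0.025 m and z of blue_module in the frame of reader_1_window between 0.05 and 0.11 m and horizontal distance between green_lamp and reader_1_window below 0.09 m) or (horizontal distance between blue_module and reader_2_window below 0.025 m and z of blue_module in the frame of reader_2_window between 0.05 and 0.11 m and horizontal distance between green_lamp and reader_2_window below 0.09 m)) and contact force between blue_module and the fingers above 1 N and angle between blue_module's own z axis and vertical below 0.15 rad and linear speed of each of blue_module, yellow_module below 0.03 m/s and contact force between yellow_module and tray between 0.4 and 2.3 N and contact force between yellow_module and the arm below 0.1 N and contact force between yellow_module and the fingers below 0.1 N and z of yellow_module in the frame of tray below 0.012 m and angle between yellow_module's own z axis and vertical below 0.1 rad) or (((horizontal distance between yellow_module and reader_1_window below 0.025 m and z of yellow_module in the frame of reader_1_window between 0.05 and 0.11 m and horizontal distance between green_lamp and reader_1_window below 0.09 m) or (horizontal distance between yellow_module and reader_2_window below 0.025 m and z of yellow_module in the frame of reader_2_window between 0.05 and 0.11 m and horizontal distance between green_lamp and reader_2_window below 0.09 m)) and contact force between yellow_module and the fingers above 1 N and angle between yellow_module's own z axis and vertical below 0.15 rad and linear speed of each of yellow_module, blue_module below 0.03 m/s and contact force between blue_module and tray between 0.4 and 2.3 N and contact force between blue_module and the arm below 0.1 N and contact force between blue_module and the fingers below 0.1 N and z of blue_module in the frame of tray below 0.012 m and angle between blue_module's own z axis and vertical below 0.1 rad))); the arm keeps its last pose, push and grip.
It fails at once if a bystander (bottle, tape roll or screwdriver) is pushed more than 30 mm (distance of any of bottle, tape_roll, screwdriver from where it was at the start of the episode above 0.03 m).
It fails at once if a module is let go in the air ((contact force between blue_module and the fingers below 0.02 N and z of blue_module in the frame of tray above 0.022 m) or (contact force between yellow_module and the fingers below 0.02 N and z of yellow_module in the frame of tray above 0.022 m)).
It fails at once if a module is tipped over (angle between any of blue_module, yellow_module's own z axis and vertical above 0.6 rad).
It also fails if it takes over 72 s, if anything falls off the work surface, if the arm or the gripper's body presses on something with over 40 N, if the wrist force passes 120 N, or if a joint passes its speed limit or range.

## Working session

There is one attempt and no reset: what is moved stays moved. The work goes in short steps, Python scripts to look and compute and a tool call to move; the robot and the scene stay as the last step left them, time stands still between calls to the robot, and variables do not carry over. Pictures are saved under pics/ and viewed, at most 10 in all, crops included, and the job is handed in when it is done.

Besides the shell and the picture viewer there is one more tool, called by a JSON object that holds its "method" and its "body", one argument or row to a line. move_arm: Moves the arm, as the interface text tells. Its arguments: {"type":"object","properties":{"commands":{"type":"array","items":{"type":"array","items":{"type":"array","items":{"type":"number"}}}},"claw":{"type":"number"},"squeeze":{"type":"number"}},"required":["commands"]}

```bash
mkdir -p pics; cat > h.py <<'E'
from rig import *
import numpy as np, cv2
def snap(n,f):
    c=camera(n); cv2.imwrite('pics/'+f+'.png',c['pixels']); np.savez(f'pics/{f}.npz',**c); return c
E
python3 - <<'E'
from h import *
for n in('side','top'):
    c=snap(n,n+'1'); print(n,c['camera_matrix'],c['D'],c['extrinsics'])
o=get_obs();print(o)
E
```

```text
side [[467.15593785   0.         253.00301297]
 [  0.         467.15593785 185.27997796]
 [  0.           0.           1.        ]] [-0.10925217  0.          0.          0.          0.        ] [[ 0.95285423 -0.30333538 -0.00751441 -0.53083067]
 [ 0.19347864  0.58831598  0.78514351 -0.00183893]
 [-0.23374095 -0.74958119  0.61926829 -1.29498542]
 [ 0.          0.          0.          1.        ]]
top [[420.33095396   0.         255.24694582]
 [  0.         420.33095396 191.65914183]
 [  0.           0.           1.        ]] [-0.04160478  0.          0.          0.          0.        ] [[ 0.01801221 -0.99977172  0.01149175 -0.23590989]
 [ 0.98018366  0.01992469  0.19708627 -0.4923532 ]
 [-0.19727025  0.00771407  0.9803188  -1.04869498]
 [ 0.          0.          0.          1.        ]]
{'time': 0.1, 'q': array([ 9.42514129e-01,  5.28357199e-01,  1.43377875e+00,  1.53218817e-05,
        1.18139115e+00, -1.78483855e-01]), 'joint_velocities': array([ 0.00161512, -0.00359419, -0.00360727,  0.00058703, -0.0008763 ,
       -0.00066913]), 'joint_torque': array([ 1.08065508e-04, -4.40985703e+01, -1.77149481e+01,  6.34483108e-02,
        5.34020376e-02, -3.56451108e-05]), 'position': array([0.2715168 , 0.56259626, 0.40387752]), 'tool_rot': array([ 2.23010812e-01,  9.74815491e-01, -8.86811389e-04, -3.86182139e-04]), 'ft_force': array([ 0.42348041,  0.15789581, -0.0647352 ]), 'moment': array([ 0.0644556 , -0.01871666, -0.00376714]), 'grip_force': 0.0, 'grip_width': 0.08710474476548147}
```

View pics/side1.png

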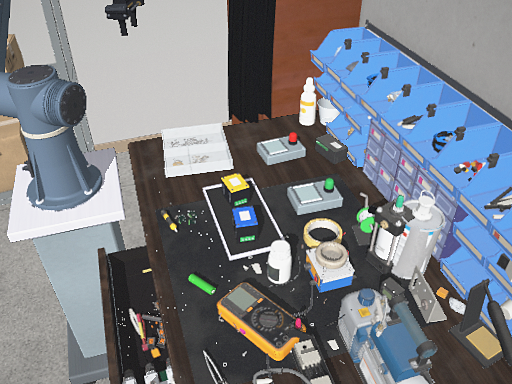

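View pics/top1.png

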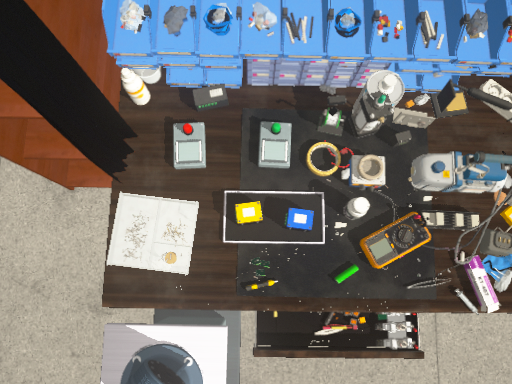

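Both views show the yellow lid at side (234,182) / top (248,212) and the blue lid at side (245,215) / top (300,218). The green-lamp reader is at top (275,150) and the red one at (188,150). I'll enlarge crops for exact corners.

```bash
python3 - <<'E'
import cv2
a=cv2.imread('pics/top1.png')[110:250,215:335]
cv2.imwrite('pics/topc.png',cv2.resize(a,None,fx=4.2,fy=4.2,interpolation=cv2.INTER_CUBIC))
a=cv2.imread('pics/side1.png')[160:265,195:350]
cv2.imwrite('pics/sidec.png',cv2.resize(a,None,fx=5,fy=5,interpolation=cv2.INTER_CUBIC))
E
```

```text
(no output)
```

View pics/topc.png

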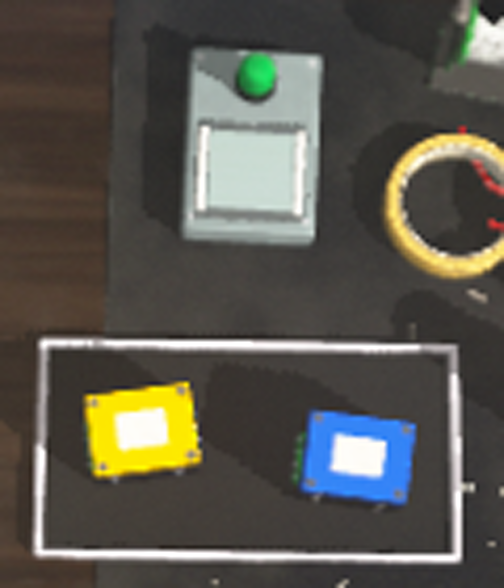

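View pics/sidec.png

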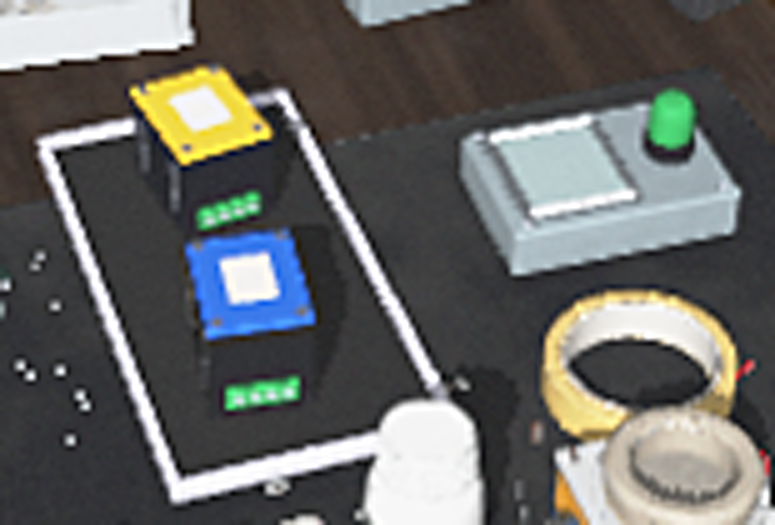

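```bash
cat >> h.py <<'E'
def ray(c,uv):
    p=cv2.undistortPoints(np.array(uv,float).reshape(-1,1,2),c['camera_matrix'],c['D'])[:,0]
    R,t=c['extrinsics'][:3,:3],c['extrinsics'][:3,3]
    d=np.c_[p[:,0],-p[:,1],-np.ones(len(p))]@R
    return -R.T@t,d
def tri(c1,a,c2,b):
    o1,d1=ray(c1,a);o2,d2=ray(c2,b);r=[]
    for x,y in zip(d1,d2):
        s=np.linalg.lstsq(np.c_[x,-y],o2-o1,rcond=None)[0]
        P,Q=o1+s[0]*x,o2+s[1]*y; r.append([*(P+Q)/2,np.linalg.norm(P-Q)])
    return np.array(r)
def plane(c,a,z):
    o,d=ray(c,a); return o+d*((z-o[2])/d[:,2])[:,None]
E
python3 - <<'E'
from h import *
np.set_printoptions(precision=4,suppress=True)
T=np.load('pics/top1.npz');S=np.load('pics/side1.npz')
top=lambda a:(np.array(a)+.5)/4.2-.5+[215,110]
sid=lambda a:(np.array(a)+.5)/5-.5+[195,160]
D={'yel':([(86,397),(188,383),(200,463),(96,477)],[(212,66),(272,133),(186,165),(130,88)],.063),
'blu':([(309,411),(415,423),(407,506),(301,490)],[(287,230),(313,324),(206,337),(188,243)],.063),
'win':([(198,124),(306,126),(302,217),(194,214)],[(590,118),(637,197),(530,217),(492,135)],.0325),
'tray':([(40,341),(459,562),(36,554)],[(285,90),(175,500),(40,143)],.012),
'lamp':([(256,75)],[(672,100)],.0675)}
for k,(a,b,z) in D.items():
    r=tri(T,top(a),S,sid(b)); print(k,'mean',r.mean(0)); 
    for nm,c,p in(('top',T,top(a)),('side',S,sid(b))):
        q=plane(c,p,z)[:,:2]; print(' ',nm,q.mean(0), q.tolist() if k in('tray','lamp') else '')
        if len(q)==4:
            v=(q[0]+q[3]-q[1]-q[2]); w=(q[0]+q[1]-q[2]-q[3]); print('   yaw from y edges',np.arctan2(-v[0],v[1]),'x edges',np.arctan2(w[1],w[0]), np.hypot(*v)/2,np.hypot(*w)/2)
from scipy.spatial.transform import Rotation as R
print(R.from_quat(get_obs()['tool_rot']).as_matrix())
E
```

```text
yel mean [ 0.441  -0.2102  0.0618  0.0013]
  top [ 0.4409 -0.2102] 
   yaw from y edges 0.15634258240974316 x edges 0.15631744291898764 0.06333104181790568 0.049715108679976264
  side [ 0.4404 -0.2116] 
   yaw from y edges 0.17506417177540787 x edges 0.169796078716022 0.06834568257620122 0.04789884475315691
blu mean [ 0.427  -0.3419  0.0608  0.0009]
  top [ 0.4266 -0.3416] 
   yaw from y edges -0.11319379583590948 x edges -0.10021164679046067 0.06504359959486508 0.0500180974298275
  side [ 0.4265 -0.3443] 
   yaw from y edges -0.13860191893070278 x edges -0.1290909670231428 0.0669407577295568 0.04905233768145647
win mean [ 0.6167 -0.2758  0.0322  0.0023]
  top [ 0.6165 -0.2758] 
   yaw from y edges -0.0021196936246338006 x edges -0.033666205786456134 0.06986845596517675 0.061025765297961596
  side [ 0.6167 -0.2762] 
   yaw from y edges -0.0693547006357146 x edges -0.04678125166073708 0.06827364771088723 0.05660557103416695
tray mean [ 0.4145 -0.2332  0.0081  0.0012]
  top [ 0.4139 -0.2327] [[0.5051375271360603, -0.14249950406524114], [0.3681910961483704, -0.41130909901274104], [0.3682898251254326, -0.14439379189328366]]
  side [ 0.414  -0.2371] [[0.5074224303608789, -0.14347480158929182], [0.36745367601099976, -0.42073063847411585], [0.3671602087438556, -0.14707391847085138]]
lamp mean [ 0.6729 -0.278   0.0625  0.005 ]
  top [ 0.6685 -0.2772] [[0.6684934984830477, -0.27720267000357507]]
  side [ 0.6726 -0.2833] [[0.6725746153099107, -0.2833137214327893]]
[[-0.9005  0.4348 -0.0011]
 [ 0.4348  0.9005 -0.0016]
 [ 0.0004 -0.0019 -1.    ]]
```

```bash
cat >> h.py <<'E'
from scipy.spatial.transform import Rotation as Ro
def rows(*tg):
    "tg: grasp-point x,y,z and yaw of the tool's y axis -> rows"
    o=get_obs(); R0=Ro.from_quat(o['tool_rot']); p0=o['position']
    print('now grasp',np.round(R0.apply([0,0,.164])+p0,4),'F',np.round(o['ft_force'],2),'t',round(o['time'],2),'w',round(o['grip_width'],4),round(o['grip_force'],1))
    for x,y,z,w in tg:
        c,s=np.cos(w),np.sin(w)
        R=Ro.from_matrix(np.array([[-s*-1*-1,c,0],[c,s,0],[0,0,-1]]) if False else np.c_[[-s*-1,-c,0],[c,s,0],[0,0,-1]])
        if np.linalg.det(R.as_matrix())<0: raise 0
        d=R0.inv().apply(np.array([x,y,z+.164])-p0)/.04
        print(np.round([*d,*(R0.inv()*R).as_rotvec()],3).tolist())
E
python3 - <<'E'
from h import *
c,s=.5,.8
print(np.linalg.det(np.c_[[s,-c,0],[c,s,0],[0,0,-1]]))
rows((.44,.1,.22,.5),(.427,-.342,.22,-.107))
E
```

```text
-0.8900000000000001
now grasp [0.2713 0.5623 0.2399] F [ 0.42  0.16 -0.06] t 0.1 w 0.0871 0.0Traceback (most recent call last):
  File "<stdin>", line 4, in <module>
  File "h.py", line 25, in rows
    R=Ro.from_matrix(np.array([[-s*-1*-1,c,0],[c,s,0],[0,0,-1]]) if False else np.c_[[-s*-1,-c,0],[c,s,0],[0,0,-1]])
  File "scipy/spatial/transform/_rotation.pyx", line 1143, in scipy.spatial.transform._rotation.Rotation.from_matrix
ValueError: Non-positive determinant (left-handed or null coordinate frame) in rotation matrix 0: [[ 0.47942554  0.87758256  0.        ]
 [-0.87758256  0.47942554  0.        ]
 [ 0.          0.         -1.        ]].
```

x = y × z = (−s, c, 0). Clean up the helper.

```bash
python3 - <<'E'
t=open('h.py').read().split('\n')
t=[l for l in t if 'raise 0' not in l]
t=["        R=Ro.from_matrix(np.c_[[-s,c,0],[c,s,0],[0,0,-1]])" if 'from_matrix' in l else l for l in t]
open('h.py','w').write('\n'.join(t))
E
python3 - <<'E'
from h import *
rows((.44,.1,.22,.5),(.427,-.342,.22,-.107))
E
```

```text
now grasp [0.2713 0.5623 0.2399] F [ 0.42  0.16 -0.06] t 0.1 w 0.0871 0.0
[-8.822, -8.582, 0.51, -0.002, 0.0, 0.621]
[-13.333, -18.674, 0.528, -0.002, 0.001, 1.228]
```

{"method": "move_arm", "body": {
  "commands": [
    [[-8.82, -8.58, 0.5, 0, 0, 0.62], [-8.82, -8.58, 0.5, 0, 0, 0.62], [-8.82, -8.58, 0.5, 0, 0, 0.62], [-8.82, -8.58, 0.5, 0, 0, 0.62], [-8.82, -8.58, 0.5, 0, 0, 0.62], [-8.82, -8.58, 0.5, 0, 0, 0.62], [-8.82, -8.58, 0.5, 0, 0, 0.62], [-8.82, -8.58, 0.5, 0, 0, 0.62], [-8.82, -8.58, 0.5, 0, 0, 0.62], [-13.33, -18.67, 0.5, 0, 0, 1.228], [-13.33, -18.67, 0.5, 0, 0, 1.228], [-13.33, -18.67, 0.5, 0, 0, 1.228]]
  ],
  "claw": -1,
  "squeeze": 20
}}

```text
time: 1.6
position: [0.4344, -0.0875, 0.3847]
tool_rot: [0.73, 0.684, 0.0, -0.0]
ft_force: [0.9, 0.4, 0.7]
grip_width: 0.0871
grip_force: 0.0
```

```bash
python3 - <<'E'
from h import *
rows((.427,-.342,.17,-.11))
E
```

```text
now grasp [ 0.4343 -0.0874  0.2207] F [0.88 0.4  0.7 ] t 1.6 w 0.0871 0.0
[-6.362, 0.234, 1.263, -0.0, -0.001, 0.044]
```

{"method": "move_arm", "body": {
  "commands": [
    [[-6.36, 0.23, 1.26, 0, 0, 0.044], [-6.36, 0.23, 1.26, 0, 0, 0.044], [-6.36, 0.23, 1.26, 0, 0, 0.044], [-6.36, 0.23, 1.26, 0, 0, 0.044], [-6.36, 0.23, 1.26, 0, 0, 0.044], [-6.36, 0.23, 1.26, 0, 0, 0.044], [-6.36, 0.23, 1.26, 0, 0, 0.044], [-6.36, 0.23, 1.26, 0, 0, 0.044]]
  ]
}}

```text
time: 2.6
position: [0.4285, -0.3397, 0.3347]
tool_rot: [0.743, 0.67, 0.0, -0.0]
ft_force: [0.8, 0.1, -0.2]
grip_width: 0.087
grip_force: 0.0
```

```bash
python3 - <<'E'
from h import *
rows((.4265,-.342,.042,-.11))
c=snap('side','s2')['pixels'][110:270,170:330]
cv2.imwrite('pics/s2c.png',cv2.resize(c,None,fx=3.6,fy=3.6))
E
```

```text
now grasp [ 0.4285 -0.3396  0.1707] F [ 0.78  0.11 -0.19] t 2.6 w 0.087 0.0
[-0.064, -0.043, 3.218, -0.0, -0.0, 0.007]
```

View pics/s2c.png

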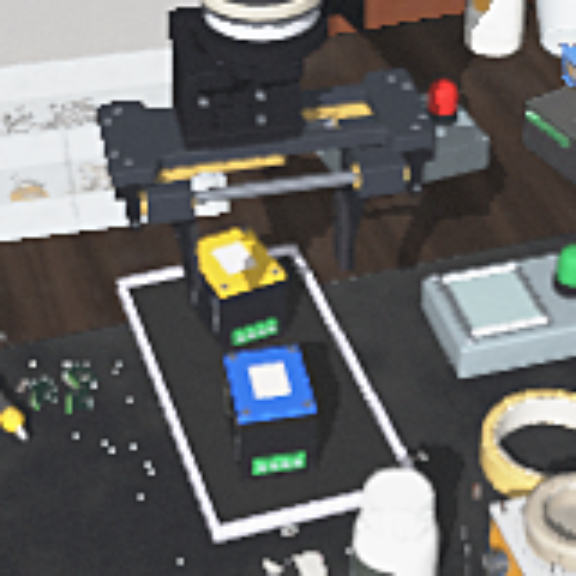

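The gripper hangs above the blue module, with its fingers on either side along x (crop: module at (270,400), fingers at (190,260) and (345,240)). I'll descend and close.

{"method": "move_arm", "body": {
  "commands": [
    [[-0.06, -0.04, 0.5, 0, 0, 0], [-0.06, -0.04, 1.0, 0, 0, 0], [-0.06, -0.04, 1.5, 0, 0, 0], [-0.06, -0.04, 2.0, 0, 0, 0], [-0.06, -0.04, 2.5, 0, 0, 0], [-0.06, -0.04, 2.9, 0, 0, 0], [-0.06, -0.04, 3.2, 0, 0, 0], [-0.06, -0.04, 3.2, 0, 0, 0], [-0.06, -0.04, 3.2, 0, 0, 0]]
  ]
}}

```text
time: 3.78
position: [0.4265, -0.3439, 0.2067]
tool_rot: [0.743, 0.669, -0.0, 0.0]
ft_force: [-0.2, 0.0, -0.2]
grip_width: 0.087
grip_force: 0.0
```

{"method": "move_arm", "body": {
  "commands": [
    [[0, 0, 0, 0, 0, 0], [0, 0, 0, 0, 0, 0], [0, 0, 0, 0, 0, 0], [0, 0, 0, 0, 0, 0], [0, 0, 0, 0, 0, 0], [0, 0, 0, 0, 0, 0], [0, 0, 0, 0, 0, 0], [0, 0, 0, 0, 0, 0]]
  ],
  "claw": 1,
  "squeeze": 20
}}

```text
time: 4.78
position: [0.4264, -0.3438, 0.2064]
tool_rot: [0.743, 0.669, 0.0, 0.0]
ft_force: [0.3, 0.0, 2.1]
grip_width: 0.0495
grip_force: 20.0
```

Gripped at 49.5 mm. I'll lift it 60 mm and hold.

{"method": "move_arm", "body": {
  "commands": [
    [[0, 0, -0.2, 0, 0, 0], [0, 0, -0.5, 0, 0, 0], [0, 0, -0.9, 0, 0, 0], [0, 0, -1.3, 0, 0, 0], [0, 0, -1.5, 0, 0, 0], [0, 0, -1.5, 0, 0, 0], [0, 0, -1.5, 0, 0, 0], [0, 0, -1.5, 0, 0, 0], [0, 0, -1.5, 0, 0, 0], [0, 0, -1.5, 0, 0, 0], [0, 0, -1.5, 0, 0, 0], [0, 0, -1.5, 0, 0, 0]]
  ]
}}

```text
time: 6.28
position: [0.4264, -0.3437, 0.2663]
tool_rot: [0.743, 0.669, -0.0, -0.0]
ft_force: [0.3, -0.4, -4.9]
grip_width: 0.0497
grip_force: 19.9
```

{"method": "move_arm", "body": {
  "commands": [
    [[0, 0, 0, 0, 0, 0], [0, 0, 0, 0, 0, 0]]
  ]
}}

```text
time: 6.52
position: [0.4264, -0.3437, 0.2664]
tool_rot: [0.743, 0.669, -0.0, 0.0]
ft_force: [0.4, 0.3, -4.7]
grip_width: 0.0498
grip_force: 19.9
```

```bash
python3 - <<'E'
from h import *
rows((.4265,-.343,.044,-.11))
c=camera('side');print(np.round([get_obs()['ft_force'],get_obs()['moment'],],3),get_obs()['joint_torque'])
c=c['pixels'][90:270,150:330]
cv2.imwrite('pics/s3c.png',cv2.resize(c,None,fx=3,fy=3))
E
```

```text
now grasp [ 0.4264 -0.3437  0.1024] F [ 0.39  0.32 -4.74] t 6.53 w 0.0498 19.9
[0.019, 0.001, 1.46, 0.0, 0.0, 0.005]
[[-0.41   0.574 -4.707]
 [-0.113  0.061  0.018]] [-2.34905914e-03 -4.34852386e+01 -1.13465935e+01  2.30451749e-02
  8.50592321e-02  1.59180513e-04]
```

View pics/s3c.png

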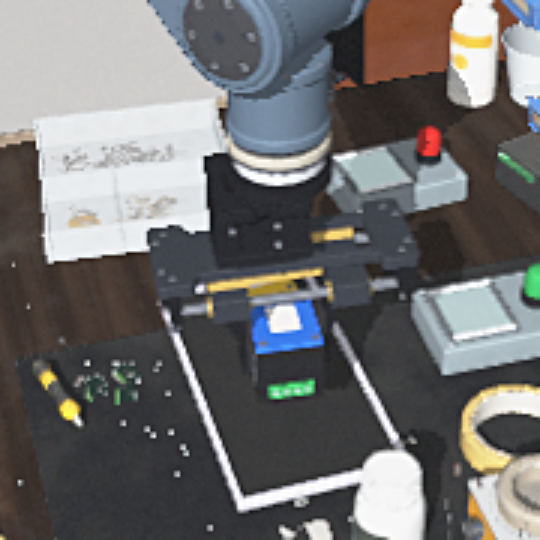

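The blue module is held level, clear of the tray (crop (288,350)), and weighs about 4.6 N (0.47 kg), so it looks like the heavy one. I'll set it back where it was.

{"method": "move_arm", "body": {
  "commands": [
    [[0, 0, 0.3, 0, 0, 0], [0, 0, 0.6, 0, 0, 0], [0, 0, 0.9, 0, 0, 0], [0, 0, 1.15, 0, 0, 0], [0, 0, 1.3, 0, 0, 0], [0, 0, 1.38, 0, 0, 0], [0, 0, 1.42, 0, 0, 0], [0, 0, 1.46, 0, 0, 0], [0, 0, 1.49, 0, 0, 0], [0, 0, 1.49, 0, 0, 0], [0, 0, 1.49, 0, 0, 0]]
  ]
}}

```text
time: 7.95
position: [0.4264, -0.3438, 0.2069]
tool_rot: [0.743, 0.669, -0.0, 0.0]
ft_force: [0.3, -0.4, -3.9]
grip_width: 0.0501
grip_force: 19.9
```

{"method": "move_arm", "body": {
  "commands": [
    [[0, 0, 0.015, 0, 0, 0], [0, 0, 0.03, 0, 0, 0], [0, 0, 0.03, 0, 0, 0], [0, 0, 0.03, 0, 0, 0]]
  ]
}}

```text
time: 8.45
position: [0.4264, -0.3438, 0.2064]
tool_rot: [0.743, 0.669, -0.0, 0.0]
ft_force: [-0.6, 1.1, 5.8]
grip_width: 0.0498
grip_force: 20.0
```

Seated (+5.8 N). I'll open and rise.

{"method": "move_arm", "body": {
  "commands": [
    [[0, 0, 0, 0, 0, 0], [0, 0, 0, 0, 0, 0], [0, 0, 0, 0, 0, 0], [0, 0, 0, 0, 0, 0], [0, 0, 0, 0, 0, 0], [0, 0, 0, 0, 0, 0], [0, 0, -0.5, 0, 0, 0], [0, 0, -1.2, 0, 0, 0], [0, 0, -2.0, 0, 0, 0], [0, 0, -3.0, 0, 0, 0], [0, 0, -3.0, 0, 0, 0], [0, 0, -3.0, 0, 0, 0]]
  ],
  "claw": -1
}}

```text
time: 9.95
position: [0.4261, -0.3434, 0.3252]
tool_rot: [0.743, 0.669, 0.0, -0.0]
ft_force: [0.1, 0.1, -0.1]
grip_width: 0.0868
grip_force: 0.0
```

```bash
python3 - <<'E'
from h import *
rows((.441,-.2105,.16,.16))
E
```

```text
now grasp [ 0.426  -0.3433  0.1612] F [ 0.1   0.09 -0.13] t 9.95 w 0.0868 0.0
[3.344, 0.021, 0.031, -0.001, -0.001, -0.266]
```

{"method": "move_arm", "body": {
  "commands": [
    [[3.34, 0.02, 0, 0, 0, -0.266], [3.34, 0.02, 0, 0, 0, -0.266], [3.34, 0.02, 0, 0, 0, -0.266], [3.34, 0.02, 0, 0, 0, -0.266], [3.34, 0.02, 0, 0, 0, -0.266], [3.34, 0.02, 0, 0, 0, -0.266], [3.34, 0.02, 0, 0, 0, -0.266]]
  ]
}}

```text
time: 10.82
position: [0.4412, -0.2119, 0.3255]
tool_rot: [0.649, 0.761, -0.0, 0.0]
ft_force: [0.3, 0.3, 0.2]
grip_width: 0.0868
grip_force: 0.0
```

```bash
python3 - <<'E'
from h import *
rows((.441,-.2105,.042,.16))
E
```

```text
now grasp [ 0.4412 -0.212   0.1615] F [0.3  0.33 0.23] t 10.82 w 0.0868 0.0
[0.037, 0.001, 2.987, 0.0, 0.0, -0.001]
```

{"method": "move_arm", "body": {
  "commands": [
    [[0.04, 0, 0.6, 0, 0, 0], [0.04, 0, 1.2, 0, 0, 0], [0.04, 0, 1.8, 0, 0, 0], [0.04, 0, 2.3, 0, 0, 0], [0.04, 0, 2.7, 0, 0, 0], [0.04, 0, 2.98, 0, 0, 0], [0.04, 0, 2.98, 0, 0, 0], [0.04, 0, 2.98, 0, 0, 0]]
  ]
}}

```text
time: 11.82
position: [0.4411, -0.2096, 0.2067]
tool_rot: [0.648, 0.761, 0.0, 0.0]
ft_force: [-0.5, 0.1, 1.0]
grip_width: 0.0871
grip_force: 0.0
```

{"method": "move_arm", "body": {
  "commands": [
    [[0, 0, 0, 0, 0, 0], [0, 0, 0, 0, 0, 0], [0, 0, 0, 0, 0, 0], [0, 0, 0, 0, 0, 0], [0, 0, 0, 0, 0, 0], [0, 0, 0, 0, 0, 0], [0, 0, 0, 0, 0, 0], [0, 0, 0, 0, 0, 0]]
  ],
  "claw": 1,
  "squeeze": 20
}}

```text
time: 12.82
position: [0.441, -0.2094, 0.2064]
tool_rot: [0.648, 0.762, 0.0, 0.0]
ft_force: [-0.2, 0.5, 1.8]
grip_width: 0.0503
grip_force: 20.0
```

{"method": "move_arm", "body": {
  "commands": [
    [[0, 0, -0.2, 0, 0, 0], [0, 0, -0.5, 0, 0, 0], [0, 0, -0.9, 0, 0, 0], [0, 0, -1.3, 0, 0, 0], [0, 0, -1.5, 0, 0, 0], [0, 0, -1.5, 0, 0, 0], [0, 0, -1.5, 0, 0, 0], [0, 0, -1.5, 0, 0, 0], [0, 0, -1.5, 0, 0, 0], [0, 0, -1.5, 0, 0, 0], [0, 0, -1.5, 0, 0, 0], [0, 0, -1.5, 0, 0, 0]]
  ]
}}

```text
time: 14.32
position: [0.441, -0.2094, 0.2663]
tool_rot: [0.648, 0.762, -0.0, -0.0]
ft_force: [0.1, -0.5, -0.9]
grip_width: 0.0502
grip_force: 20.0
```

{"method": "move_arm", "body": {
  "commands": [
    [[0, 0, 0, 0, 0, 0], [0, 0, 0, 0, 0, 0]]
  ]
}}

```text
time: 14.58
position: [0.441, -0.2094, 0.2664]
tool_rot: [0.648, 0.762, 0.0, 0.0]
ft_force: [-0.3, -1.0, -0.7]
grip_width: 0.0496
grip_force: 20.0
```

```bash
python3 - <<'E'
from h import *
c=camera('side');print(np.round(get_obs()['ft_force'],3),get_obs()['position'])
c=c['pixels'][90:270,150:330]
cv2.imwrite('pics/s4c.png',cv2.resize(c,None,fx=3,fy=3))
E
```

```text
[-0.238 -0.283 -0.987] [ 0.44099136 -0.20938016  0.2663826 ]
```

View pics/s4c.png

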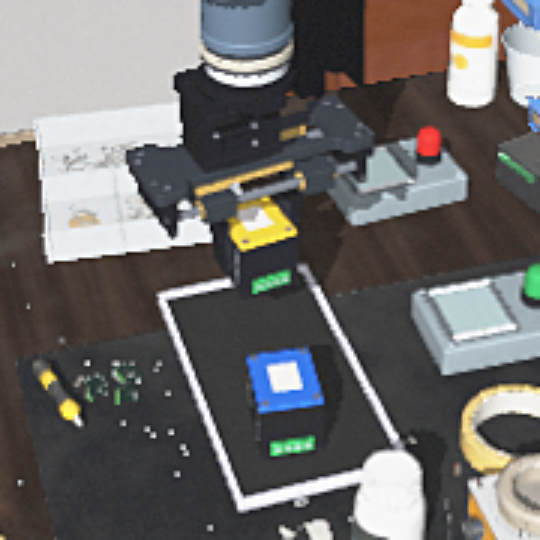

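The yellow module is held clear (crop (263,245)) and weighs only about 0.9 N. The blue one stands in the tray at (285,400) and is the heavier. I'll put the yellow one back.

{"method": "move_arm", "body": {
  "commands": [
    [[0, 0, 0.3, 0, 0, 0], [0, 0, 0.6, 0, 0, 0], [0, 0, 0.9, 0, 0, 0], [0, 0, 1.15, 0, 0, 0], [0, 0, 1.3, 0, 0, 0], [0, 0, 1.38, 0, 0, 0], [0, 0, 1.42, 0, 0, 0], [0, 0, 1.46, 0, 0, 0], [0, 0, 1.5, 0, 0, 0], [0, 0, 1.5, 0, 0, 0], [0, 0, 1.5, 0, 0, 0]]
  ]
}}

```text
time: 16.0
position: [0.441, -0.2094, 0.2064]
tool_rot: [0.648, 0.762, 0.0, 0.0]
ft_force: [-0.3, 0.8, -1.4]
grip_width: 0.05
grip_force: 20.0
```

{"method": "move_arm", "body": {
  "commands": [
    [[0, 0, 0.01, 0, 0, 0], [0, 0, 0.02, 0, 0, 0], [0, 0, 0.02, 0, 0, 0], [0, 0, 0.02, 0, 0, 0]]
  ]
}}

```text
time: 16.5
position: [0.4409, -0.2093, 0.2064]
tool_rot: [0.648, 0.762, -0.0, 0.0]
ft_force: [-0.7, 0.7, 7.9]
grip_width: 0.0497
grip_force: 20.0
```

Seated. I'll release, rise, and return to the blue one.

{"method": "move_arm", "body": {
  "commands": [
    [[0, 0, 0, 0, 0, 0], [0, 0, 0, 0, 0, 0], [0, 0, 0, 0, 0, 0], [0, 0, 0, 0, 0, 0], [0, 0, 0, 0, 0, 0], [0, 0, 0, 0, 0, 0], [0, 0, -0.5, 0, 0, 0], [0, 0, -1.2, 0, 0, 0], [0, 0, -2.0, 0, 0, 0], [0, 0, -3.0, 0, 0, 0], [0, 0, -3.0, 0, 0, 0], [0, 0, -3.0, 0, 0, 0]]
  ],
  "claw": -1
}}

```text
time: 18.0
position: [0.4407, -0.2091, 0.3252]
tool_rot: [0.648, 0.762, -0.0, -0.0]
ft_force: [0.6, 0.6, 0.2]
grip_width: 0.087
grip_force: 0.0
```

```bash
python3 - <<'E'
from h import *
rows((.4264,-.3436,.16,-.11))
E
```

```text
now grasp [ 0.4406 -0.2091  0.1612] F [0.58 0.59 0.22] t 18.0 w 0.087 0.0
[-3.261, -0.889, 0.03, -0.001, -0.0, 0.271]
```

{"method": "move_arm", "body": {
  "commands": [
    [[-3.26, -0.89, 0, 0, 0, 0.27], [-3.26, -0.89, 0, 0, 0, 0.27], [-3.26, -0.89, 0, 0, 0, 0.27], [-3.26, -0.89, 0, 0, 0, 0.27], [-3.26, -0.89, 0, 0, 0, 0.27], [-3.26, -0.89, 0, 0, 0, 0.27], [-3.26, -0.89, 0, 0, 0, 0.27]]
  ]
}}

```text
time: 18.88
position: [0.4269, -0.3428, 0.3256]
tool_rot: [0.744, 0.668, 0.0, -0.0]
ft_force: [-0.3, 0.5, -0.0]
grip_width: 0.0873
grip_force: 0.0
```

```bash
python3 - <<'E'
from h import *
rows((.4264,-.3436,.0425,-.11))
E
```

```text
now grasp [ 0.4269 -0.3427  0.1616] F [-0.32  0.5  -0.  ] t 18.88 w 0.0873 0.0
[-0.023, -0.01, 2.978, -0.0, -0.0, 0.002]
```

{"method": "move_arm", "body": {
  "commands": [
    [[-0.02, -0.01, 0.6, 0, 0, 0], [-0.02, -0.01, 1.2, 0, 0, 0], [-0.02, -0.01, 1.8, 0, 0, 0], [-0.02, -0.01, 2.3, 0, 0, 0], [-0.02, -0.01, 2.7, 0, 0, 0], [-0.02, -0.01, 2.97, 0, 0, 0], [-0.02, -0.01, 2.97, 0, 0, 0], [-0.02, -0.01, 2.97, 0, 0, 0]]
  ]
}}

```text
time: 19.88
position: [0.4264, -0.3447, 0.2072]
tool_rot: [0.745, 0.667, -0.0, 0.001]
ft_force: [-0.3, 0.4, 0.8]
grip_width: 0.0867
grip_force: 0.0
```

{"method": "move_arm", "body": {
  "commands": [
    [[0, 0, 0, 0, 0, 0], [0, 0, 0, 0, 0, 0], [0, 0, 0, 0, 0, 0], [0, 0, 0, 0, 0, 0], [0, 0, 0, 0, 0, 0], [0, 0, 0, 0, 0, 0], [0, 0, 0, 0, 0, 0], [0, 0, 0, 0, 0, 0]]
  ],
  "claw": 1,
  "squeeze": 25
}}

```text
time: 20.88
position: [0.4262, -0.3446, 0.2068]
tool_rot: [0.745, 0.667, 0.0, 0.0]
ft_force: [0.5, 1.7, 1.3]
grip_width: 0.0498
grip_force: 25.0
```

{"method": "move_arm", "body": {
  "commands": [
    [[0, 0, -0.2, 0, 0, 0], [0, 0, -0.5, 0, 0, 0], [0, 0, -0.9, 0, 0, 0], [0, 0, -1.4, 0, 0, 0], [0, 0, -2.0, 0, 0, 0], [0, 0, -2.5, 0, 0, 0], [0, 0, -2.7, 0, 0, 0], [0, 0, -2.7, 0, 0, 0], [0, 0, -2.7, 0, 0, 0]]
  ]
}}

```text
time: 22.0
position: [0.4259, -0.3442, 0.3141]
tool_rot: [0.745, 0.667, 0.0, -0.001]
ft_force: [0.0, 0.4, -4.0]
grip_width: 0.0499
grip_force: 25.0
```

```bash
python3 - <<'E'
from h import *
rows((.6166,-.276,.1475,-.03))
E
```

```text
now grasp [ 0.4257 -0.344   0.1501] F [ 0.01  0.41 -3.97] t 22.0 w 0.0499 25.0
[2.217, 4.552, 0.063, -0.001, -0.001, -0.08]
```

{"method": "move_arm", "body": {
  "commands": [
    [[0.15, 0.3, 0.06, 0, 0, -0.01], [0.4, 0.8, 0.06, 0, 0, -0.02], [0.7, 1.5, 0.06, 0, 0, -0.03], [1.05, 2.2, 0.06, 0, 0, -0.04], [1.4, 2.9, 0.06, 0, 0, -0.05], [1.7, 3.5, 0.06, 0, 0, -0.06], [1.95, 4.0, 0.06, 0, 0, -0.07], [2.12, 4.35, 0.06, 0, 0, -0.08], [2.22, 4.55, 0.06, 0, 0, -0.08], [2.22, 4.55, 0.06, 0, 0, -0.08], [2.22, 4.55, 0.06, 0, 0, -0.08], [2.22, 4.55, 0.06, 0, 0, -0.08]]
  ]
}}

```text
time: 23.5
position: [0.6162, -0.2766, 0.3124]
tool_rot: [0.718, 0.696, -0.0, -0.0]
ft_force: [0.4, -0.9, -4.1]
grip_width: 0.0498
grip_force: 25.0
```

```bash
python3 - <<'E'
from h import *
rows((.6166,-.276,.1475,-.03))
c=camera('side')['pixels'][80:280,170:370]
d=camera('top')['pixels'][90:260,200:370]
cv2.imwrite('pics/fin.png',np.hstack([cv2.resize(c,(400,400)),cv2.resize(d,(400,400))]))
E
```

```text
now grasp [ 0.6161 -0.2766  0.1484] F [ 0.36 -0.91 -4.11] t 23.5 w 0.0498 25.0
[0.016, 0.009, 0.023, -0.0, -0.0, -0.0]
```

View pics/fin.png

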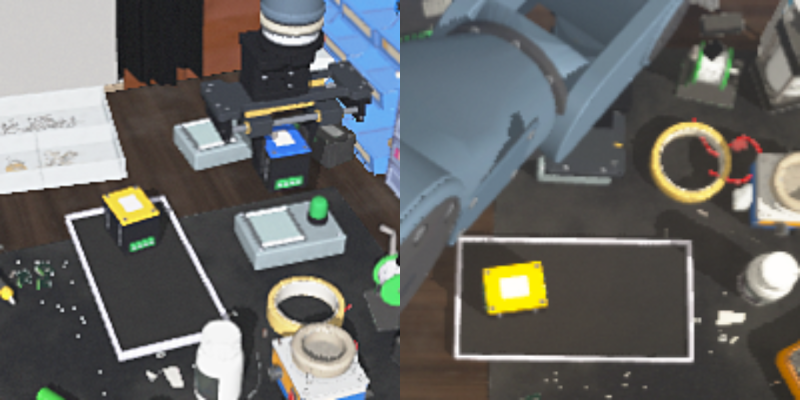

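The blue module is held level above the green reader (left half: module (285,160), reader (285,235)). The yellow one stands upright in the tray at (133,220), and the bystanders haven't moved. Handing in.

```bash
python3 -c "
from rig import *
print(hand_in())"
```

```text
the job is handed in; nothing more can be done
None
```

I lifted and weighed both modules, and blue is the heavier (about 0.45 kg against about 0.1 kg for yellow). I handed in at about 23.6 s with blue held upright about 8 cm over the green-lamp reader's window and yellow standing in the tray; the hand-in returned no verdict.

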